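Open the bottle pen's gate and hold it wide

TASK

The bottle pen on the bottling bench has to be opened: draw the lock pin out of the latch post and park it upright in the notch of the pin rest, its collar down on the rest. Then squeeze the catch on the latch post until it stays back, after that squeeze the catch on the gate, swing the gate out past its detent to wide open, close to its stop, and finish the job while still holding it there: nothing is let go at the end, since the gate swings back. Do not tip or shove the bottles or the other things on the bench.

Things in the scene. Friction and masses are not known exactly. Their poses are not given: they have to be found in the camera images.
- pen: Bottle pen of steel rods and plates, fixed to the bench. Origin on the bench under the closed gate's free end; x runs along the closed gate to the hinge at x=200 mm; z up. Pen and bottles lie on its +y side, rods 100 mm high; the gate opens to -y. Latch post: steel block, x -90 to -18, y -20 to 20, flat top 100 mm up, with a vertical bore 10 mm wide, 34 mm deep at x=-54, y=0.
- pin: Loose lock pin, about 70 g, upright in the post's bore between two lugs 142 mm high. Origin: centre of its lower end, 70 mm up at the start; z up. 8 mm shaft 0-30 mm, 24 mm collar 30-42 mm (rests on the post, keeps the lugs from being squeezed), 8 mm stem 42-82 mm, dark round knob 16 mm in diameter 82-114 mm, to grip. Raise it 75 mm to clear the lugs.
- pin_rest: Steel block 44 x 44 mm, 60 mm high, fixed to the bench in one of two places on the right. Origin on the bench under its centre, z up. An upright notch 14 mm wide, 38 mm deep is cut into its top: open at the block's -x face, ending 10 mm past its centre in +x.
- notch (a point): Middle of the pin rest's notch, level with the block's top, 60 mm above the bench; x points from the notch's mouth to its end. When parked, the pin's shaft stands here, the collar lies on the block's top and the pin's lower end is 30 mm below this point.
- post_catch (a joint): Catch on the latch post, 0 to 0.012 m. 0: bolted. Grows as the lug on the gate's side slides along the pen's -x towards the fixed lug; about 0.009 frees the gate. Stiff fit of about 3 N without spring: it stays where it is left. Blocked while the pin is in the bore.
- post_grip (a point): Fixed point 125 mm above the bench, on the post; squeeze here along x (axes as the pen's). Two dark steel lugs, each 10 mm thick, 22 mm wide, 42 mm tall on the post's top (100 mm up). Fixed lug: outer face at x=-18 mm from this point. Sliding lug: outer face at x=+30 mm at the start, +18 mm when squeezed (36 mm over both).
- gate_catch (a joint): Catch on the gate, 0 to 0.012 m. 0: bolted to the post. Grows as the lug nearer the gate's free end slides towards the gate's fixed lug and the hinge; about 0.011 frees the gate. Spring of 3 N at 0 to 7 N at full travel: it springs out when released, so keep it squeezed while the gate leaves the post.
- gate_grip (a point): Point on the gate, 148 mm from the hinge axis, 125 mm above the bench; x points to the hinge; squeeze here along x. Two dark lugs as on the post stand on the gate's top rail (12 mm thick, top 100 mm up). Fixed lug: outer face at x=+18 mm from this point. Sliding lug: outer face at x=-30 mm at the start, -18 mm when squeezed.
- gate_hinge (a point): Point on the gate's vertical hinge axis, 125 mm above the bench. The gate turns counter-clockwise about it, seen from above, as it opens.
- gate (a joint): Gate angle, rad: 0 closed, grows as it opens, stop at 1.3. A light spring pulls it shut (about 1.3 N at the lugs when wide). A sprung ball detent resists between about 0.3 and 0.5 (some 2 N at the lugs); let go beyond it, the gate swings back to the detent and rests near 0.65.
- bottle0: Bystander: amber juice bottle, 54 mm in diameter, 140 mm high, standing in the pen; origin under its centre, z up.
- bottle1: Bystander: as bottle0.
- bottle2: Bystander: as bottle0.
- cap_bowl: Bystander: bowl of caps, 124 mm across, 50 mm high, on the left; origin under its centre.
- cap0: Bystander: loose brass-coloured bottle cap, 28 mm across, 11 mm high.
- cap1: Bystander: as cap0.
- counter: Bystander: tally counter on a wooden foot 70 x 50 mm, 68 mm high over its knob; origin under its centre.
There are look-alikes about, which are no part of the job. Leave any purple look-alike of the pin alone. What is shaped like the pin_rest but orange is not meant.

How it is judged (in metres and radians):
On the way, in this order (a step that is already met when the one before it is completed fails the run):
1. the pin is parked in the notch, collar down, and let go (horizontal distance between pin and notch below 0.011 m and z of pin in the frame of notch between -0.035 and -0.025 m and angle between pin's own z axis and vertical below 0.17 rad and contact force between the fingers and pin below 0.1 N), for 0.3 s.
2. the post's catch is squeezed back (value of joint post_catch above 0.009 m and value of joint gate below 0.1 rad), for 0.2 s.
3. then the gate's catch is squeezed, with the gate still closed (value of joint gate_catch above 0.0095 m and value of joint post_catch above 0.009 m and value of joint gate below 0.15 rad), for 0.05 s.
4. the gate is past its detent (value of joint gate above 0.7 rad), for 0.1 s.
At the end, for the whole second after the job is handed in: Gate open more than 1.05 of its 1.3 rad, at rest (under 0.1 rad/s), held with over 0.5 N of finger contact; post catch still back (over 8 mm); pin let go in the notch, within 11 mm of its middle, upright within 0.17 rad, collar on the rest (height within 5 mm) (all of step 1 and value of joint gate above 1.05 rad and velocity of joint gate between -0.1 and 0.1 rad/s and contact force between the fingers and gate above 0.5 N and value of joint post_catch above 0.008 m); the arm keeps its last pose, push and grip.
It fails at once if a bottle is tipped (over 0.35 rad) or shoved (over 30 mm) (angle between any of bottle0, bottle1, bottle2's own z axis and vertical above 0.35 rad or distance of any of bottle0, bottle1, bottle2 from where it was at the start of the episode above 0.03 m).
It fails at once if another thing on the bench is shoved more than 40 mm (distance of any of cap_bowl, cap0, cap1, counter from where it was at the start of the episode above 0.04 m).
It also fails if it takes over 67 s, if anything falls off the work surface, if the arm or the gripper's body presses on something with over 40 N, if the wrist force passes 120 N, or if a joint passes its speed limit or range.

ROBOT

A 6-joint arm with a two-finger parallel gripper is mounted at the origin on the work surface. World frame = base frame: x ahead of the robot, y to its left, z up, the work surface at z = 0. Lengths are in mm, angles in rad, forces in N, time in s.
With the tool pointing down it reaches from about 300 to 775 mm from the base axis. Payload 14.6 kg.
Tool frame: the origin (TCP) lies at the very end of the fingers, on their centre line; the grasp point (between the pads) lies 19 mm behind it; z points along the fingers, y is the line along which they close (so a half turn about z gives the same grasp; the last joint's range is limited). The gripper opens to 94 mm and grips with 3 to 60 N. Pads are 16 mm wide; open, the fingers measure 119 mm over their backs; the gripper's body (75 mm by 177 mm) begins 78 mm behind the grasp point.
Start: joints at [1.164, 0.3, 1.521, -0, 1.321, -0.067], TCP at [183.311, 518.542, 205.446] pointing down, gripper open.
Joint ranges: [-3.03, 3.03], [-0.79, 2.21], [0.23, 2.52], [-1.04, 4.18], [0, 3.07], [-2.55, 2.55]. Speed limits (rad/s): [2.22, 2.22, 2.57, 3.14, 3.14, 3.14].

INTERFACE

Orientations are given as [roll, pitch, yaw] about the fixed x, y, z axes, in that order (R = Rz(yaw) Ry(pitch) Rx(roll)).
In Python, from cell import manip, camera, get_calibration gives the robot as it stands.
- The arm moves only by the tool arm_command, never from a script. Its argument "targets" is a list of rows, each an object of numbers: "hand": the opening, from -1 (shut) to 1 (fully open), so that 0 is half open; "x", "y", "z": the shift along the tool's x, y, z in m; "yaw": the turn about the tool's z in rad. In form: [{"hand": .., "x": .., "y": .., "z": .., "yaw": ..}, ...]. A call has 1 to 10 rows; each row shifts and turns the commanded pose from where the row before left it, along the tool's axes as they then stand; what a row does not reach is not made up. A row lasts 1/10 s, in which the tool goes at most 50 mm and 8.59 degrees, less where a joint would pass 70% of its speed; a pose out of reach is approached as far as the arm can. A call is refused whole if a number of a shift passes 0.05 or a number of a turn 0.15, either way. A call with a gripper value outside its range is refused whole. The fingers move at their own pace and stop on an object; "newtons" is the grip in N (left out, the last holds). Time passes only in rows, so rows that do not move let the fingers close. It gives the time, the measured TCP pose, the force, the opening and the grip force at its end, in the units of the state.
- manip.read_state(): the state, without advancing time (a new reading comes with each control period).
- camera(name): name is "scene" or "top" or "wrist"; returns the picture (384x512x3 uint8, red, green, blue); there is no depth.
- get_calibration(name): a dict with "K" (3x3 intrinsics, pixels), "cam_to_world" (4x4, takes a point from camera to world coordinates). Camera axes: x right, y up, looking along -z (the intrinsics and any distortion apply to the point x, -y, -z); pixel columns grow to the right and rows downward; lengths in mm; the calibration is good to about 2 mm. A picture is of the moment at which its call begins: read the wrist's pose just before it. get_calibration takes no time and is no camera call; for the wrist camera it gives the pose at the moment of the call.
- manip.sign_off(): hands the job in; it is judged then, once.
The state is a dict: "clock": time; "joints": joint angles; "qd": joint speeds; "effort": joint torques, N m; "eef_pos": TCP position; "eef_rot": TCP orientation; "wrist_force": force on the tool from outside, world axes, zero at the start; "moment": the same for the moment, N m; "finger_gap": finger opening in mm; "finger_force": force on a finger pad.
Only numpy, scipy, OpenCV 4.12 (cv2) and the standard library are available. Lean on these libraries where they do the work, as an engineer would, in place of code of your own. Each camera call takes 0.05 s, during which the arm holds its last target. There are 200 camera calls.

## Working session

There is one attempt and no reset: what is moved stays moved. The work goes in short steps, Python scripts to look and compute and a tool call to move; the robot and the scene stay as the last step left them, time stands still between calls to the robot, and variables do not carry over. Pictures are saved under pics/ and viewed, at most 10 in all, crops included, and the job is handed in when it is done.

Besides the shell and the picture viewer there is one more tool, called after ">>>" as a command line: name --argument value ..., lists and objects as JSON in quotes. arm_command: Moves the arm, as the interface text tells. Its arguments: {"type":"object","properties":{"targets":{"type":"array"},"newtons":{"type":"number"}},"required":["targets"]}

```bash
mkdir -p pics; ls
python3 - <<'E'
from cell import manip,camera,get_calibration
import cv2,numpy as np
print(manip.read_state())
for n in("scene","top"):
    im=camera(n);cv2.imwrite(f"pics/{n}0.png",cv2.resize(im[...,::-1],(768,576),interpolation=cv2.INTER_CUBIC));np.save(f"{n}0.npy",im)
    c=get_calibration(n);print(n,{k:(np.round(v,3).tolist() if hasattr(v,'shape') else v) for k,v in c.items()})
E
```

```text
pics
{'clock': 0.0, 'joints': array([ 1.16436930e+00,  3.00492608e-01,  1.52159355e+00, -2.86216568e-05,
        1.32068123e+00, -6.65983739e-02]), 'qd': array([ 0.0003725 , -0.0001294 , -0.00037306,  0.00024517, -0.00021793,
       -0.00018169]), 'effort': array([ 6.75143256e-04, -5.31804836e+01, -3.52735126e+01,  7.08563067e-02,
        2.44116521e-02, -6.48323976e-05]), 'eef_pos': array([183.23338508, 518.30008341, 204.86925331]), 'eef_rot': array([-3.14041867e+00, -5.05167036e-05,  2.80177108e+00]), 'wrist_force': array([-0.14729033, -0.16693616, -0.07792243]), 'moment': array([-0.01014888,  0.00565013,  0.03369852]), 'finger_force': 0.0, 'finger_gap': 93.86265286859474}
scene {'K': [[397.246, 0.0, 257.624], [0.0, 397.246, 189.881], [0.0, 0.0, 1.0]], 'cam_to_world': [[-0.86, -0.359, 0.362, 943.042], [0.51, -0.586, 0.63, 701.563], [-0.015, 0.727, 0.687, 825.476], [0.0, 0.0, 0.0, 1.0]]}
top {'K': [[387.238, 0.0, 252.434], [0.0, 387.238, 189.97], [0.0, 0.0, 1.0]], 'cam_to_world': [[-0.001, 0.998, -0.07, 467.425], [-1.0, -0.002, -0.015, 29.065], [-0.016, 0.07, 0.997, 1368.067], [0.0, 0.0, 0.0, 1.0]]}
```

View pics/scene0.png

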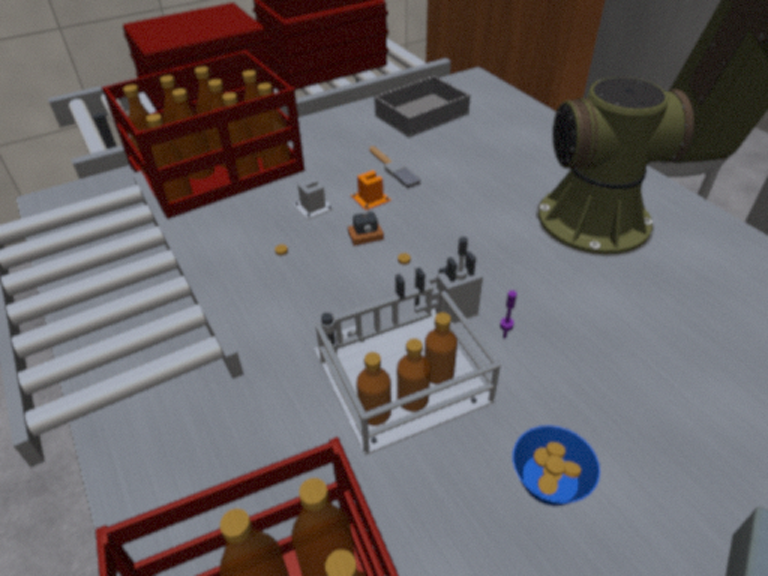

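View pics/top0.png

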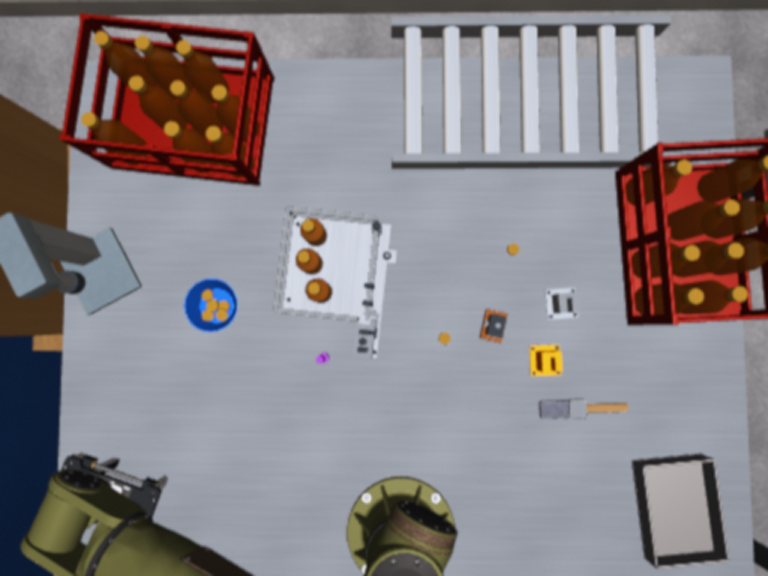

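The scene picture shows the pin knob at about (463,245) of 768x576, with the post lugs beside it, the gate lugs at (400,285) and (420,278), and the grey rest at (312,197). The top picture shows the post at about (367,338), the gate lugs at (369,295), the hinge at (377,225), the grey rest at (561,303) and the orange one at (546,360).

```bash
cat > h.py <<'E'
import numpy as np,cv2
from cell import manip,camera,get_calibration
def ray(c,uv):
    K,T=np.array(c["K"]),np.array(c["cam_to_world"])
    d=np.linalg.solve(K,[uv[0],uv[1],1.]);d=T[:3,:3]@np.array([d[0],-d[1],-d[2]])
    return T[:3,3],d/np.linalg.norm(d)
def plane(c,uv,z):
    o,d=ray(c,uv);return o+d*(z-o[2])/d[2]
def proj(c,p):
    K,T=np.array(c["K"]),np.array(c["cam_to_world"]);q=T[:3,:3].T@(np.array(p,float)-T[:3,3])
    q=K@np.array([q[0],-q[1],-q[2]]);return q[:2]/q[2]
def cross(a,b):
    (o1,d1),(o2,d2)=a,b
    s=np.linalg.lstsq(np.c_[d1,-d2],o2-o1,rcond=None)[0]
    p,q=o1+d1*s[0],o2+d2*s[1];return (p+q)/2,np.linalg.norm(p-q)
def blobs(m,lo,hi):
    n,l,s,c=cv2.connectedComponentsWithStats(m.astype(np.uint8))
    return [(c[i].round(1).tolist(),s[i].tolist()) for i in range(1,n) if lo<=s[i][4]<=hi]
E
python3 - <<'E'
from h import *
for n,b in(("scene",(200,140,345,250)),("top",(225,135,400,260))):
    im=np.load(n+"0.npy");c=get_calibration(n)
    x0,y0,x1,y1=b
    m=np.zeros(im.shape[:2],bool);m[y0:y1,x0:x1]=im[y0:y1,x0:x1].max(2)<75
    print(n)
    for ce,s in blobs(m,4,400):print(ce,s,plane(c,ce,142).round())
    k=im[y0:y1,x0:x1,::-1]
    f=min(790//(x1-x0),590//(y1-y0));k=cv2.resize(k,None,fx=f,fy=f,interpolation=cv2.INTER_CUBIC);cv2.imwrite(f"pics/{n}crop.png",k);print(f)
c=get_calibration("top")
for uv in((561,303),(377,225),(367,338)):print(plane(c,np.array(uv)/1.5,60).round(),plane(c,np.array(uv)/1.5,100).round())
E
```

```text
scene
[243.0, 148.8] [236, 143, 16, 13, 152] [532. -92. 142.]
[310.8, 171.1] [306, 160, 11, 23, 129] [427.  86. 142.]
[299.8, 179.8] [293, 173, 12, 14, 90] [472.  99. 142.]
[287.8, 196.8] [277, 180, 29, 34, 191] [533. 135. 142.]
[266.5, 191.9] [264, 184, 6, 17, 76] [568.  92. 142.]
[309.7, 197.4] [291, 186, 29, 25, 294] [488. 164. 142.]
[277.5, 199.5] [277, 197, 2, 6, 12] [559. 129. 142.]
[339.6, 203.5] [338, 198, 5, 16, 36] [439. 219. 142.]
[262.8, 206.8] [262, 202, 3, 13, 20] [603. 132. 142.]
[250.5, 211.2] [249, 206, 3, 13, 24] [635. 129. 142.]
[217.8, 212.8] [215, 210, 7, 7, 39] [704.  93. 142.]
[238.4, 215.4] [237, 210, 3, 13, 26] [666. 126. 142.]
[222.1, 221.3] [217, 214, 10, 15, 66] [707. 123. 142.]
[336.4, 220.2] [335, 218, 4, 6, 10] [480. 257. 142.]
[293.1, 242.0] [284, 233, 19, 17, 238] [602. 259. 142.]
[251.8, 246.0] [251, 245, 2, 3, 4] [685. 221. 142.]
[330.4, 247.4] [330, 246, 2, 4, 5] [541. 313. 142.]
5
top
[370.1, 201.9] [369, 197, 3, 11, 27] [ 515. -323.  142.]
[379.5, 203.2] [379, 200, 2, 7, 13] [ 511. -352.  142.]
[326.8, 212.5] [326, 211, 3, 5, 11] [ 482. -186.  142.]
[325.2, 219.4] [324, 217, 3, 5, 12] [ 460. -181.  142.]
4
[ 518. -360.   60.] [ 517. -348.  100.]
[696.  53.  60.] [689.  52. 100.]
[440.  76.  60.] [441.  74. 100.]
```

View pics/topcrop.png

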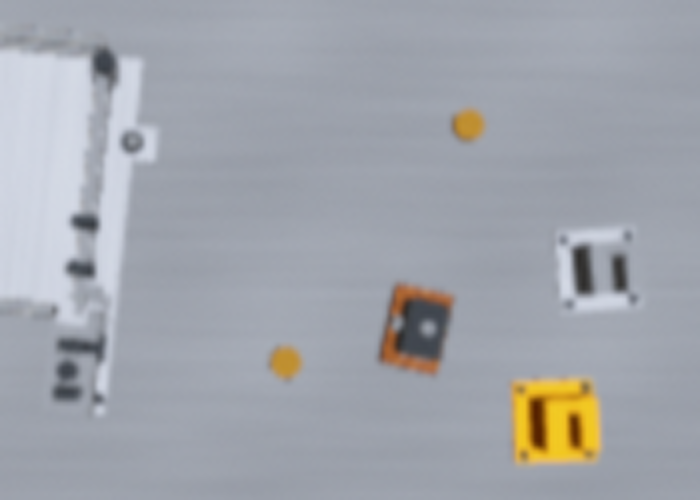

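View pics/scenecrop.png

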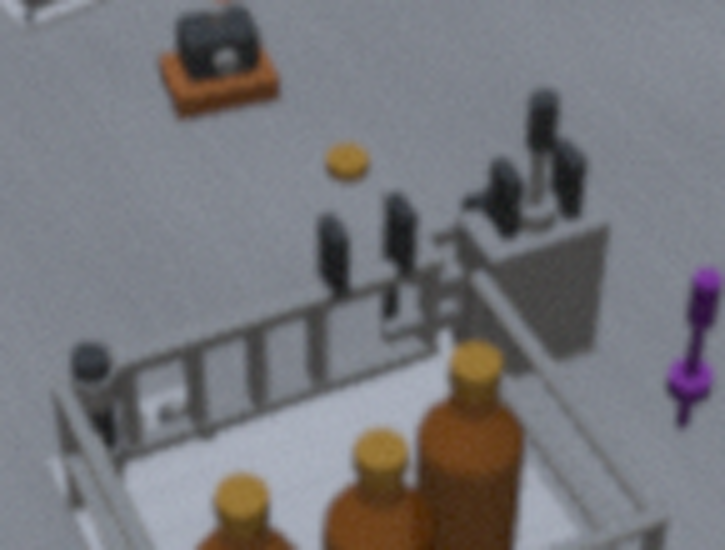

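The top crop (x4, offset 225,135) shows the post's fixed lug at (67,393), the knob at (67,370) and the sliding lug at (68,346). The gate lugs are at (80,268) and (85,222), the hinge cap at (103,63), and the grey rest has its slot at (620,272). The scene crop (x5, offset 200,140) shows the knob at (543,120), the lugs at (571,177), (506,197), (401,232) and (334,255), and the hinge cap at (92,362).

Run:
```python
from h import *
t=get_calibration("top");s=get_calibration("scene")
T=lambda u,v:np.array([225+u/4-.4,135+v/4-.4]);S=lambda u,v:np.array([200+u/5-.4,140+v/5-.4])
P={}
for n,a,zt,b in(("knobtop",(67,370),184,(544,95)),("postfix",(67,394),142,(571,143)),("postslide",(66,346),142,(506,162)),("gslide",(80,268),142,(400,197)),("gfix",(85,222),142,(333,218)),("hinge",(103,63),120,(92,348))):
    p,e=cross(ray(t,T(*a)),ray(s,S(*b)));P[n]=plane(t,T(*a),zt)
    print(n,P[n].round(1),p.round(1),round(e,1),plane(s,S(*b),zt).round(1))
for uv in((620,272),(620,252),(620,292),(597,269)):print(uv,plane(t,T(*uv),60).round(1),plane(t,T(*uv),0).round(1))
for uv in((428,328),(286,362),(468,125)):print(uv,plane(t,T(*uv),30).round(1))
```

```text
knobtop [437.6  81.3 184. ] [437.   81.7 185.3] 1.6 [435.3  80.9 184. ]
postfix [417.7  83.1 142. ] [417.2  83.5 145.7] 1.6 [413.7  80.5 142. ]
postslide [455.4  83.9 142. ] [456.4  82.9 149.8] 2.3 [451.8  75.1 142. ]
gslide [517.   72.9 142. ] [516.8  72.8 146.1] 0.2 [514.1  69.1 142. ]
gfix [553.5  68.9 142. ] [553.7  68.5 145.8] 1.0 [551.9  64.7 142. ]
hinge [684.8  55.  120. ] [686.6  55.  111. ] 0.7 [690.1  62.9 120. ]
(620, 272) [ 516.1 -378.2   60. ] [ 518.3 -396.9    0. ]
(620, 252) [ 532.9 -378.6   60. ] [ 535.9 -397.3    0. ]
(620, 292) [ 499.3 -377.8   60. ] [ 500.8 -396.5    0. ]
(597, 269) [ 518.7 -359.    60. ] [ 521.  -376.8    0. ]
(428, 328) [ 469.4 -222.2   30. ]
(286, 362) [ 440.4 -100.2   30. ]
(468, 125) [ 644.9 -259.6   30. ]
```

>>> arm_command --targets '[{"hand": 1, "x": -0.014, "y": -0.012, "z": -0.015, "yaw": 0}, {"hand": 1, "x": -0.03, "y": -0.025, "z": -0.015, "yaw": 0}, {"hand": 1, "x": -0.03, "y": -0.025, "z": -0.015, "yaw": 0}, {"hand": 1, "x": -0.03, "y": -0.025, "z": -0.01, "yaw": 0}, {"hand": 1, "x": -0.03, "y": -0.025, "z": 0, "yaw": 0}, {"hand": 1, "x": -0.03, "y": -0.025, "z": 0, "yaw": 0}, {"hand": 1, "x": -0.03, "y": -0.025, "z": 0, "yaw": 0}, {"hand": 1, "x": -0.03, "y": -0.025, "z": 0, "yaw": 0}, {"hand": 1, "x": -0.03, "y": -0.025, "z": 0, "yaw": 0}, {"hand": 1, "x": -0.03, "y": -0.025, "z": 0, "yaw": 0}]'

```text
clock: 1.1
eef_pos: [372.5, 198.9, 260.4]
eef_rot: [-3.141, -0.0, 2.802]
wrist_force: [0.7, 1.4, 0.7]
finger_gap: 93.8
finger_force: 0.0
```

>>> arm_command --targets '[{"hand": 1, "x": -0.03, "y": -0.025, "z": 0, "yaw": 0}, {"hand": 1, "x": -0.03, "y": -0.025, "z": 0, "yaw": 0}, {"hand": 1, "x": -0.027, "y": -0.025, "z": 0, "yaw": 0}, {"hand": 1, "x": -0.014, "y": -0.014, "z": 0, "yaw": 0}, {"hand": 1, "x": 0, "y": 0, "z": 0, "yaw": 0.134}, {"hand": 1, "x": 0, "y": 0, "z": 0, "yaw": 0.134}, {"hand": 1, "x": 0, "y": 0, "z": 0, "yaw": 0.134}, {"hand": 1, "x": 0, "y": 0, "z": 0, "yaw": 0.134}, {"hand": 1, "x": 0, "y": 0, "z": 0, "yaw": 0.134}, {"hand": 1, "x": 0, "y": 0, "z": 0, "yaw": 0.134}]'

```text
clock: 2.1
eef_pos: [437.5, 82.9, 260.2]
eef_rot: [-3.141, -0.0, 1.992]
wrist_force: [-0.2, 0.1, 0.6]
finger_gap: 94.4
finger_force: 0.0
```

>>> arm_command --targets '[{"hand": 1, "x": 0, "y": 0, "z": 0, "yaw": 0.134}, {"hand": 1, "x": 0, "y": 0, "z": 0, "yaw": 0.134}, {"hand": 1, "x": 0, "y": 0, "z": 0, "yaw": 0.134}, {"hand": 1, "x": 0, "y": 0, "z": 0, "yaw": 0.134}, {"hand": 1, "x": 0, "y": 0, "z": 0, "yaw": 0}, {"hand": 1, "x": 0, "y": 0, "z": 0, "yaw": 0}, {"hand": 1, "x": 0, "y": 0, "z": 0, "yaw": 0}]'

```text
clock: 2.8
eef_pos: [437.6, 82.9, 260.4]
eef_rot: [-3.141, 0.0, 1.465]
wrist_force: [-0.6, 1.0, 0.5]
finger_gap: 94.1
finger_force: 0.0
```

Run:
```python
from h import *
s=manip.read_state();print(s["clock"],s["eef_pos"].round(1),s["eef_rot"].round(3),s["joints"].round(2),s["wrist_force"].round(1))
c=get_calibration("wrist");im=camera("wrist");np.save("w1.npy",im)
cv2.imwrite("pics/w1.png",cv2.resize(im[...,::-1],(768,576),interpolation=cv2.INTER_CUBIC))
print(np.round(c["cam_to_world"],3).tolist())
for p in((437,81.5,184),(417.5,83,142),(455.5,84,142),(517,73,142),(553.5,69,142),(685,55,120)):print(p,(proj(c,p)*1.5).round())
```

```text
2.8 [437.6  82.9 260.4] [-3.141  0.     1.465] [0.1  0.02 1.71 0.   1.4  0.21] [-0.6  1.   0.5]
[[0.994, 0.102, 0.03, 446.893], [-0.106, 0.953, 0.283, 166.34], [0.001, -0.285, 0.959, 439.875], [0.0, 0.0, 0.0, 1.0]]
(437, 81.5, 184) [381. 295.]
(417.5, 83, 142) [355. 278.]
(455.5, 84, 142) [406. 272.]
(517, 73, 142) [490. 277.]
(553.5, 69, 142) [539. 277.]
(685, 55, 120) [696. 270.]
```

View pics/w1.png

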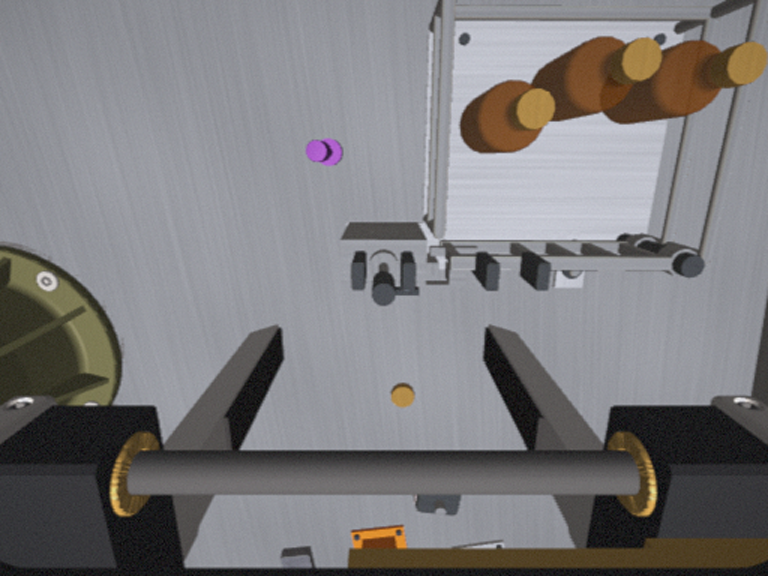

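The wrist view shows the knob top at (383,292), post lug tops at about (358,285) and (408,286), gate lug tops at (490,284) and (542,284), and the hinge cap at (687,264). This agrees with the estimates to a few mm.

Run:
```python
from h import *
c=get_calibration("wrist")
for n,uv,z in(("knob",(383,292),184),("pf",(358,285),142),("ps",(408,286),142),("gs",(490,284),142),("gf",(542,284),142),("hinge",(687,264),115)):print(n,plane(c,np.array(uv)/1.5,z).round(1))
im=np.load("w1.npy");m=np.zeros(im.shape[:2],bool);m[155:205,230:480]=im[155:205,230:480].max(2)<80
for b in blobs(m,15,1500):print(b)
```

```text
knob [438.4  83.6 184. ]
pf [419.1  77.5 142. ]
ps [456.1  72.7 142. ]
gs [517.   67.7 142. ]
gf [555.5  63.6 142. ]
hinge [681.   58.7 115. ]
([256.3, 156.5], [230, 155, 53, 4, 179])
([430.4, 164.6], [411, 156, 46, 15, 405])
([299.0, 171.2], [296, 163, 10, 23, 66])
([352.4, 176.0], [341, 163, 25, 30, 326])
([370.4, 166.7], [364, 163, 19, 8, 81])
([395.2, 166.8], [388, 163, 21, 8, 93])
([240.2, 174.7], [235, 168, 9, 22, 87])
([261.7, 182.0], [249, 168, 27, 28, 256])
([321.8, 177.6], [315, 168, 17, 24, 205])
([453.6, 174.5], [448, 169, 15, 15, 106])
```

>>> arm_command --targets '[{"hand": 0.2, "x": 0, "y": 0, "z": 0.016, "yaw": 0}, {"hand": 0.2, "x": 0, "y": 0, "z": 0.025, "yaw": 0}, {"hand": 0.2, "x": 0, "y": 0, "z": 0.025, "yaw": 0}, {"hand": 0.2, "x": 0, "y": 0, "z": 0.025, "yaw": 0}, {"hand": 0.2, "x": 0, "y": 0, "z": 0.015, "yaw": 0}, {"hand": 0.2, "x": 0, "y": 0, "z": 0.005, "yaw": 0}, {"hand": 0.2, "x": 0, "y": 0, "z": 0, "yaw": 0}, {"hand": 0.2, "x": 0, "y": 0, "z": 0, "yaw": 0}, {"hand": 0.2, "x": 0, "y": 0, "z": 0, "yaw": 0}]'

```text
clock: 3.75
eef_pos: [438.1, 82.9, 150.3]
eef_rot: [3.14, -0.0, 1.462]
wrist_force: [-0.3, 0.2, 0.7]
finger_gap: 56.2
finger_force: 0.0
```

Run:
```python
from h import *
c=get_calibration("wrist");im=camera("wrist");np.save("w2.npy",im)
cv2.imwrite("pics/w2.png",cv2.resize(im[...,::-1],(768,576),interpolation=cv2.INTER_CUBIC))
print((proj(c,manip.read_state()["eef_pos"])*1.5).round(),(proj(c,(438,82,184))*1.5).round())
```

```text
[382. 344.] [382. 383.]
```

View pics/w2.png

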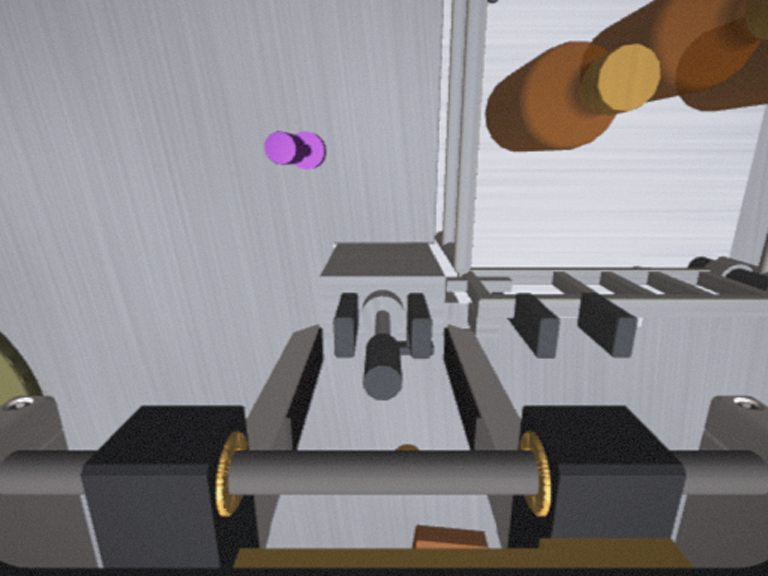

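The knob's top is centred at (383,381), as predicted for y=82, and it sits between the fingers. I'll grip it and lift.

>>> arm_command --newtons 20 --targets '[{"hand": -1, "x": -0.001, "y": 0, "z": 0, "yaw": 0}, {"hand": -1, "x": 0, "y": 0, "z": 0, "yaw": 0}, {"hand": -1, "x": 0, "y": 0, "z": 0, "yaw": 0}, {"hand": -1, "x": 0, "y": 0, "z": 0, "yaw": 0}, {"hand": -1, "x": 0, "y": 0, "z": 0, "yaw": 0}, {"hand": -1, "x": 0, "y": 0, "z": 0, "yaw": 0}]'

```text
clock: 4.4
eef_pos: [437.5, 81.9, 149.4]
eef_rot: [-3.142, 0.0, 1.462]
wrist_force: [0.3, 0.6, -0.1]
finger_gap: 15.6
finger_force: 20.0
```

>>> arm_command --targets '[{"hand": -1, "x": 0, "y": 0, "z": -0.01, "yaw": 0}, {"hand": -1, "x": 0, "y": 0, "z": -0.02, "yaw": 0}, {"hand": -1, "x": 0, "y": 0, "z": -0.025, "yaw": 0}, {"hand": -1, "x": 0, "y": 0, "z": -0.025, "yaw": 0}, {"hand": -1, "x": 0, "y": 0, "z": -0.01, "yaw": 0}, {"hand": -1, "x": -0.015, "y": 0.005, "z": 0, "yaw": 0}, {"hand": -1, "x": -0.03, "y": 0.01, "z": 0, "yaw": 0}, {"hand": -1, "x": -0.03, "y": 0.01, "z": 0, "yaw": 0}, {"hand": -1, "x": -0.03, "y": 0.01, "z": 0, "yaw": 0}, {"hand": -1, "x": -0.03, "y": 0.01, "z": 0, "yaw": 0}]'

```text
clock: 5.4
eef_pos: [467.5, -58.4, 239.2]
eef_rot: [-3.141, -0.0, 1.462]
wrist_force: [0.3, 1.2, -1.4]
finger_gap: 15.4
finger_force: 20.0
```

>>> arm_command --targets '[{"hand": -1, "x": -0.03, "y": 0.01, "z": 0, "yaw": 0}, {"hand": -1, "x": -0.03, "y": 0.01, "z": 0, "yaw": 0}, {"hand": -1, "x": -0.03, "y": 0.01, "z": 0, "yaw": 0}, {"hand": -1, "x": -0.03, "y": 0.01, "z": 0, "yaw": 0}, {"hand": -1, "x": -0.03, "y": 0.01, "z": 0, "yaw": 0}, {"hand": -1, "x": -0.03, "y": 0.01, "z": 0, "yaw": 0}, {"hand": -1, "x": -0.03, "y": 0.01, "z": 0, "yaw": 0}, {"hand": -1, "x": -0.015, "y": 0.005, "z": 0, "yaw": 0}, {"hand": -1, "x": 0, "y": 0, "z": 0, "yaw": 0}, {"hand": -1, "x": 0, "y": 0, "z": 0, "yaw": 0}]'

```text
clock: 6.4
eef_pos: [517.4, -288.6, 238.9]
eef_rot: [-3.141, -0.001, 1.462]
wrist_force: [0.6, -0.5, -0.6]
finger_gap: 15.5
finger_force: 20.0
```

Run:
```python
from h import *
s=manip.read_state();print(s["clock"],s["eef_pos"].round(1),s["eef_rot"].round(3),s["finger_gap"],s["wrist_force"].round(1))
c=get_calibration("wrist");im=camera("wrist");np.save("w3.npy",im)
u=proj(c,(517,-378,60));print(u)
x0,y0=int(u[0])-70,max(int(u[1])-50,0);k=im[y0:y0+115,x0:x0+155,::-1];print(x0,y0)
cv2.imwrite("pics/w3.png",cv2.resize(k,None,fx=5,fy=5,interpolation=cv2.INTER_CUBIC))
```

```text
6.4 [ 517.4 -288.6  238.9] [-3.141e+00 -1.000e-03  1.462e+00] 15.455789703367575 [ 0.6 -0.5 -0.6]
[261.42613927 232.83978741]
191 182
```

View pics/w3.png

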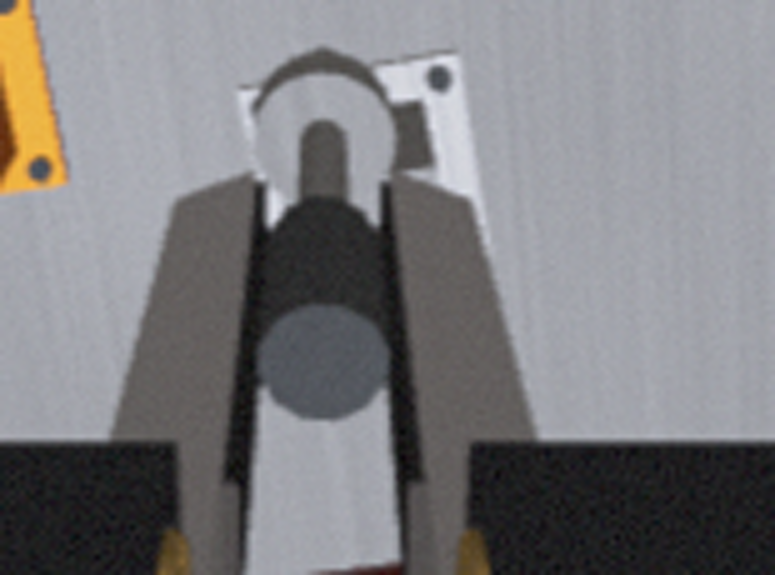

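The held pin and fingers cover the rest. Only its base corner shows, at (440,75) in the crop. I'll back off to see it.

>>> arm_command --targets '[{"hand": -1, "x": 0.02, "y": -0.015, "z": 0, "yaw": 0}, {"hand": -1, "x": 0.03, "y": -0.025, "z": 0, "yaw": 0}, {"hand": -1, "x": 0.03, "y": -0.025, "z": 0, "yaw": 0}, {"hand": -1, "x": 0.015, "y": -0.01, "z": 0, "yaw": 0}, {"hand": -1, "x": 0, "y": 0, "z": 0, "yaw": 0}, {"hand": -1, "x": 0, "y": 0, "z": 0, "yaw": 0}]'

```text
clock: 7.05
eef_pos: [453.7, -186.1, 239.9]
eef_rot: [3.141, 0.0, 1.463]
wrist_force: [-0.1, -0.5, -0.8]
finger_gap: 15.7
finger_force: 20.0
```

Run:
```python
from h import *
s=manip.read_state();print(s["clock"],s["eef_pos"].round(1),s["eef_rot"].round(3),s["finger_gap"],s["wrist_force"].round(1))
c=get_calibration("wrist");im=camera("wrist");np.save("w3.npy",im)
u=proj(c,(517,-378,60));print(u)
x0,y0=int(u[0])-60,max(int(u[1])-50,0);k=im[y0:y0+95,x0:x0+130,::-1];print(x0,y0)
cv2.imwrite("pics/w4.png",cv2.resize(k,None,fx=6,fy=6,interpolation=cv2.INTER_CUBIC))
```

```text
7.05 [ 453.7 -186.1  239.9] [3.141 0.    1.463] 15.678558466988932 [-0.1 -0.5 -0.8]
[309.96785866 289.71018734]
249 239
```

View pics/w4.png

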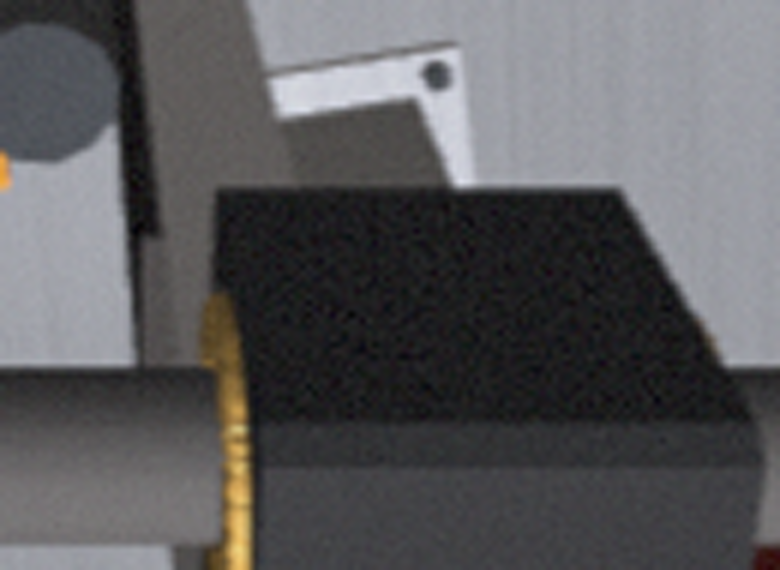

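Image up is world +y, so the gripper body hides the rest here. The camera has to be on its -y side.

>>> arm_command --targets '[{"hand": -1, "x": -0.015, "y": 0.003, "z": 0, "yaw": 0}, {"hand": -1, "x": -0.03, "y": 0.003, "z": 0, "yaw": 0}, {"hand": -1, "x": -0.03, "y": 0.003, "z": 0, "yaw": 0}, {"hand": -1, "x": -0.03, "y": 0.003, "z": 0, "yaw": 0}, {"hand": -1, "x": -0.03, "y": 0.003, "z": 0, "yaw": 0}, {"hand": -1, "x": -0.03, "y": 0.003, "z": 0, "yaw": 0}, {"hand": -1, "x": -0.03, "y": 0.003, "z": 0, "yaw": 0}, {"hand": -1, "x": -0.03, "y": 0.003, "z": 0, "yaw": 0}, {"hand": -1, "x": -0.03, "y": 0.003, "z": 0, "yaw": 0}, {"hand": -1, "x": -0.015, "y": 0.003, "z": 0, "yaw": 0}]'

```text
clock: 8.1
eef_pos: [452.6, -461.8, 238.1]
eef_rot: [-3.14, -0.001, 1.459]
wrist_force: [0.2, 0.6, -0.9]
finger_gap: 15.5
finger_force: 20.0
```

>>> arm_command --targets '[{"hand": -1, "x": 0, "y": 0, "z": 0, "yaw": 0}, {"hand": -1, "x": 0, "y": 0, "z": 0, "yaw": 0}]'

```text
clock: 8.3
eef_pos: [453.5, -458.6, 238.6]
eef_rot: [-3.141, -0.001, 1.461]
wrist_force: [0.3, -0.1, -0.6]
finger_gap: 16.0
finger_force: 20.0
```

Run:
```python
from h import *
s=manip.read_state();print(s["clock"],s["eef_pos"].round(1),s["eef_rot"].round(3),s["finger_gap"],s["wrist_force"].round(1))
c=get_calibration("wrist");im=camera("wrist");np.save("w5.npy",im)
u=proj(c,(517,-378,60));print(u)
x0,y0=int(u[0])-64,max(int(u[1])-50,0);k=im[y0:y0+97,x0:x0+130,::-1];print(x0,y0)
cv2.imwrite("pics/w5.png",cv2.resize(k,None,fx=6,fy=6,interpolation=cv2.INTER_CUBIC))
```

```text
8.3 [ 453.5 -458.6  238.6] [-3.141e+00 -1.000e-03  1.461e+00] 16.002296834307607 [ 0.3 -0.1 -0.6]
[298.86055806 102.35441542]
234 52
```

View pics/w5.png

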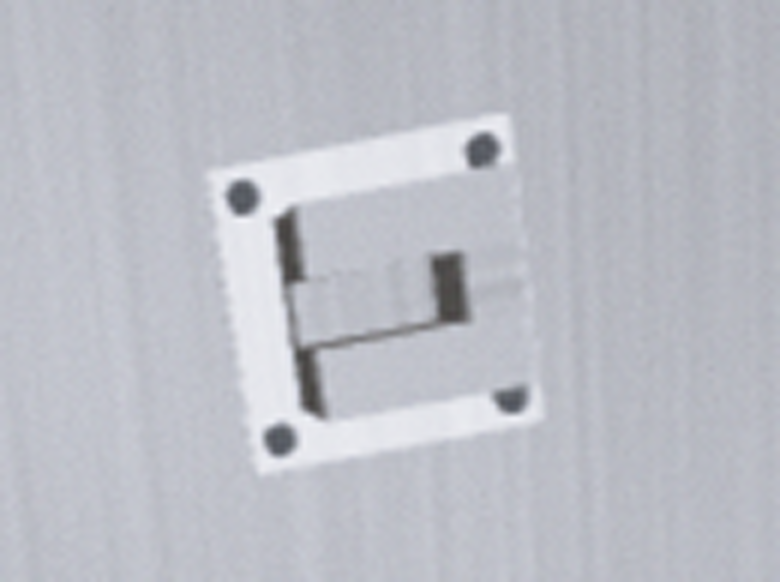

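The crop (x6, offset 234,52) shows the rest's top corners at (298,208), (513,170), (538,380) and (325,417). The notch mouth is on the left (-x), about (309,315), and its end is at about (465,286).

Run:
```python
from h import *
c=get_calibration("wrist");t=get_calibration("top")
W=lambda u,v:plane(c,np.array([234+(u+.5)/6-.5,52+(v+.5)/6-.5]),60)
cs=[W(*p)[:2] for p in((298,208),(513,170),(538,380),(325,417))]
print([np.linalg.norm(cs[i]-cs[i-1]).round(1) for i in range(4)],"centre",np.mean(cs,0).round(1))
m,e=W(309,315)[:2],W(465,286)[:2];d=(e-m)/np.linalg.norm(e-m)
n=e-10*d;print("mouth",m.round(1),"end",e.round(1),np.linalg.norm(e-m).round(1),"notch",n.round(1),"yaw",np.arctan2(d[1],d[0]).round(3))
s=manip.read_state();p=s["eef_pos"];y=s["eef_rot"][2]
for g in(n,np.mean(cs,0)):
    v=g-p[:2];print("tool shift",(v@[np.cos(y),np.sin(y)]).round(1),(v@[np.sin(y),-np.cos(y)]).round(1))
# where is the pin's lower end / knob now
k=p+np.array([0,0,35.]);print("knob px",proj(c,k).round(1))
im=np.load("w5.npy");q=proj(c,p-[0,0,37]).astype(int);print(q)
```

```text
[np.float64(41.7), np.float64(43.6), np.float64(41.6), np.float64(44.6)] centre [ 522.9 -376.3]
mouth [ 500.3 -377.7] end [ 532.5 -375.5] 32.2 notch [ 522.5 -376.2] yaw 0.067
tool shift 88.9 59.4
tool shift 88.8 59.8
knob px [254.3 255.1]
[254 210]
```

>>> arm_command --targets '[{"hand": -1, "x": 0.0135, "y": 0.0095, "z": 0, "yaw": 0}, {"hand": -1, "x": 0.025, "y": 0.02, "z": 0, "yaw": 0}, {"hand": -1, "x": 0.025, "y": 0.02, "z": 0, "yaw": 0}, {"hand": -1, "x": 0.025, "y": 0.01, "z": 0, "yaw": 0}, {"hand": -1, "x": 0, "y": 0, "z": 0.02, "yaw": 0}, {"hand": -1, "x": 0, "y": 0, "z": 0.025, "yaw": 0}, {"hand": -1, "x": 0, "y": 0, "z": 0.025, "yaw": 0}, {"hand": -1, "x": 0, "y": 0, "z": 0.02, "yaw": 0}, {"hand": -1, "x": 0, "y": 0, "z": 0, "yaw": 0}, {"hand": -1, "x": 0, "y": 0, "z": 0, "yaw": 0}]'

```text
clock: 9.35
eef_pos: [523.3, -375.7, 150.5]
eef_rot: [3.141, 0.0, 1.463]
wrist_force: [1.3, 0.9, -0.7]
finger_gap: 15.4
finger_force: 20.0
```

Run:
```python
from h import *
s=manip.read_state();p=s["eef_pos"];y=s["eef_rot"][2];v=np.array([522.6,-376.4])-p[:2]
print(s["clock"],p.round(1),"shift",(v@[np.cos(y),np.sin(y)]).round(1),(v@[np.sin(y),-np.cos(y)]).round(1),s["wrist_force"].round(1))
```

```text
9.35 [ 523.3 -375.7  150.5] shift -0.7 -0.7 [ 1.3  0.9 -0.7]
```

>>> arm_command --targets '[{"hand": -1, "x": -0.0007, "y": -0.0007, "z": 0, "yaw": 0}, {"hand": -1, "x": 0, "y": 0, "z": 0.008, "yaw": 0}, {"hand": -1, "x": 0, "y": 0, "z": 0.008, "yaw": 0}, {"hand": -1, "x": 0, "y": 0, "z": 0.004, "yaw": 0}, {"hand": -1, "x": 0, "y": 0, "z": 0, "yaw": 0}]'

```text
clock: 9.85
eef_pos: [521.6, -377.0, 128.5]
eef_rot: [-3.14, -0.001, 1.462]
wrist_force: [0.7, -0.7, -0.6]
finger_gap: 15.5
finger_force: 20.0
```

>>> arm_command --targets '[{"hand": -1, "x": 0.0005, "y": 0.0005, "z": 0.007, "yaw": 0}, {"hand": -1, "x": 0, "y": 0, "z": 0.007, "yaw": 0}, {"hand": -1, "x": 0, "y": 0, "z": 0.004, "yaw": 0}, {"hand": -1, "x": 0, "y": 0, "z": 0.001, "yaw": 0}, {"hand": -1, "x": 0, "y": 0, "z": 0, "yaw": 0}, {"hand": -1, "x": 0, "y": 0, "z": 0, "yaw": 0}]'

```text
clock: 10.45
eef_pos: [522.5, -376.9, 110.7]
eef_rot: [3.141, 0.0, 1.462]
wrist_force: [-0.3, 0.6, -0.1]
finger_gap: 15.2
finger_force: 20.0
```

>>> arm_command --targets '[{"hand": -1, "x": 0, "y": 0, "z": 0.0015, "yaw": 0}, {"hand": -1, "x": 0, "y": 0, "z": 0, "yaw": 0}, {"hand": 0, "x": 0, "y": 0, "z": 0, "yaw": 0}, {"hand": 0, "x": 0, "y": 0, "z": 0, "yaw": 0}, {"hand": 0, "x": 0, "y": 0, "z": 0, "yaw": 0}, {"hand": 0, "x": 0, "y": 0, "z": 0, "yaw": 0}, {"hand": 0, "x": 0, "y": 0, "z": 0, "yaw": 0}]'

```text
clock: 11.15
eef_pos: [522.4, -376.8, 108.9]
eef_rot: [-3.142, -0.0, 1.462]
wrist_force: [-0.4, 0.4, -0.1]
finger_gap: 46.5
finger_force: 0.0
```

>>> arm_command --targets '[{"hand": 0, "x": 0, "y": 0, "z": -0.015, "yaw": 0}, {"hand": 0, "x": 0, "y": 0, "z": -0.025, "yaw": 0}, {"hand": 0, "x": 0, "y": 0, "z": -0.03, "yaw": 0}, {"hand": 0, "x": 0, "y": 0, "z": -0.03, "yaw": 0}, {"hand": 0, "x": 0, "y": 0, "z": -0.02, "yaw": 0}, {"hand": 0, "x": 0, "y": 0, "z": 0, "yaw": 0}, {"hand": 0, "x": 0, "y": 0, "z": 0, "yaw": 0}]'

```text
clock: 11.85
eef_pos: [522.4, -376.7, 229.0]
eef_rot: [3.141, 0.0, 1.462]
wrist_force: [-0.7, -0.2, -0.1]
finger_gap: 46.9
finger_force: 0.0
```

Run:
```python
from h import *
s=manip.read_state();print(s["clock"],s["eef_pos"].round(1),s["eef_rot"].round(3))
c=get_calibration("wrist");im=camera("wrist");u=proj(c,(522.5,-376.5,114))
print("pred knob top",u.round(1),"collar",proj(c,(522.5,-376.5,72)).round(1))
x0,y0=int(u[0])-65,int(u[1])-55
cv2.imwrite("pics/w6.png",cv2.resize(im[y0:y0+97,x0:x0+130,::-1],None,fx=6,fy=6,interpolation=cv2.INTER_CUBIC));print(x0,y0)
```

```text
11.85 [ 522.4 -376.7  229. ] [3.141 0.    1.462]
pred knob top [254.7 184.3] collar [254.7 175.1]
189 129
```

View pics/w6.png

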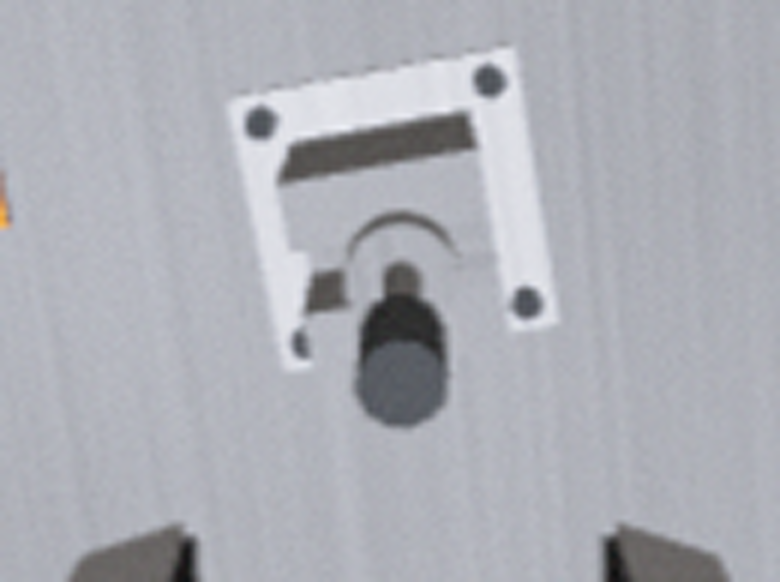

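The pin stands upright in the notch with its collar on the rest. The knob top is at (402,383) and the collar is where predicted. Next I'll go back to the post.

>>> arm_command --targets '[{"hand": 0.53, "x": 0.015, "y": -0.0045, "z": 0, "yaw": 0}, {"hand": 0.53, "x": 0.03, "y": -0.009, "z": 0, "yaw": 0}, {"hand": 0.53, "x": 0.03, "y": -0.009, "z": 0, "yaw": 0}, {"hand": 0.53, "x": 0.03, "y": -0.009, "z": 0, "yaw": 0}, {"hand": 0.53, "x": 0.03, "y": -0.009, "z": 0, "yaw": 0}, {"hand": 0.53, "x": 0.03, "y": -0.009, "z": 0, "yaw": 0}, {"hand": 0.53, "x": 0.03, "y": -0.009, "z": 0, "yaw": 0}, {"hand": 0.53, "x": 0.03, "y": -0.009, "z": 0, "yaw": 0}, {"hand": 0.53, "x": 0.03, "y": -0.009, "z": 0, "yaw": 0}, {"hand": 0.53, "x": 0.03, "y": -0.009, "z": 0, "yaw": 0}]'

```text
clock: 12.9
eef_pos: [467.6, -82.9, 227.8]
eef_rot: [-3.14, -0.0, 1.462]
wrist_force: [0.6, -0.3, 0.4]
finger_gap: 71.9
finger_force: 0.0
```

>>> arm_command --targets '[{"hand": 0.53, "x": 0.03, "y": -0.009, "z": 0, "yaw": 0}, {"hand": 0.53, "x": 0.03, "y": -0.009, "z": 0, "yaw": 0}, {"hand": 0.53, "x": 0.03, "y": -0.009, "z": 0, "yaw": 0}, {"hand": 0.53, "x": 0.03, "y": -0.009, "z": 0, "yaw": 0}, {"hand": 0.53, "x": 0.03, "y": -0.009, "z": 0, "yaw": 0}, {"hand": 0.53, "x": 0.012, "y": -0.004, "z": 0, "yaw": 0}, {"hand": 0.53, "x": 0, "y": 0, "z": 0, "yaw": 0}, {"hand": 0.53, "x": 0, "y": 0, "z": 0, "yaw": 0}, {"hand": 0.53, "x": 0, "y": 0, "z": 0, "yaw": 0}]'

```text
clock: 13.8
eef_pos: [437.5, 81.2, 228.7]
eef_rot: [-3.141, 0.0, 1.461]
wrist_force: [0.6, -0.8, 0.6]
finger_gap: 71.8
finger_force: 0.0
```

Run:
```python
from h import *
s=manip.read_state();p=s["eef_pos"];y=s["eef_rot"][2];v=np.array([437.8,82])-p[:2]
print(s["clock"],p.round(1),"shift",(v@[np.cos(y),np.sin(y)]).round(1),(v@[np.sin(y),-np.cos(y)]).round(1))
c=get_calibration("wrist");im=camera("wrist")
# dark lugs: lower-edge = top face; report blobs
m=np.zeros(im.shape[:2],bool);m[150:225,200:420]=im[150:225,200:420].max(2)<80
for ce,b in blobs(m,60,1500):
    x,yy,w,h,a=b
    print(b,plane(c,(ce[0],yy+h-1),142).round(1))
for q in((419,83,142),(456,78,142)):print(proj(c,q).round(1))
```

```text
13.8 [437.5  81.2 228.7] shift 0.8 0.2
[226, 151, 58, 12, 373] [442.  111.7 142. ]
[373, 165, 23, 10, 117] [562.7  86.2 142. ]
[298, 166, 13, 29, 85] [485.2  74.1 142. ]
[347, 166, 31, 34, 429] [544.3  62.2 142. ]
[398, 166, 22, 9, 126] [588.4  83.4 142. ]
[233, 172, 10, 24, 106] [421.3  80.1 142. ]
[263, 173, 15, 28, 134] [452.7  71.3 142. ]
[321, 173, 20, 27, 262] [511.   65.9 142. ]
[236.  192.5]
[273.3 193.4]
```

>>> arm_command --newtons 25 --targets '[{"hand": 0.53, "x": 0.0005, "y": 0, "z": 0.018, "yaw": 0}, {"hand": 0.53, "x": 0, "y": 0, "z": 0.025, "yaw": 0}, {"hand": 0.53, "x": 0, "y": 0, "z": 0.025, "yaw": 0}, {"hand": 0.53, "x": 0, "y": 0, "z": 0.025, "yaw": 0}, {"hand": 0.53, "x": 0, "y": 0, "z": 0.015, "yaw": 0}, {"hand": 0.53, "x": 0, "y": 0, "z": 0.01, "yaw": 0}, {"hand": 0.53, "x": 0, "y": 0, "z": 0, "yaw": 0}, {"hand": 0.53, "x": 0, "y": 0, "z": 0, "yaw": 0}]'

```text
clock: 14.65
eef_pos: [437.8, 82.4, 111.5]
eef_rot: [3.141, -0.0, 1.461]
wrist_force: [0.1, -0.3, 0.6]
finger_gap: 71.7
finger_force: 0.0
```

>>> arm_command --targets '[{"hand": -1, "x": 0, "y": 0, "z": 0, "yaw": 0}, {"hand": -1, "x": 0, "y": 0, "z": 0, "yaw": 0}, {"hand": -1, "x": 0, "y": 0, "z": 0, "yaw": 0}, {"hand": -1, "x": 0, "y": 0, "z": 0, "yaw": 0}, {"hand": -1, "x": 0, "y": 0, "z": 0, "yaw": 0}, {"hand": -1, "x": 0, "y": 0, "z": 0, "yaw": 0}, {"hand": -1, "x": 0, "y": 0, "z": 0, "yaw": 0}, {"hand": -1, "x": 0, "y": 0, "z": 0, "yaw": 0}]'

```text
clock: 15.45
eef_pos: [432.4, 83.2, 110.9]
eef_rot: [-3.129, 0.001, 1.462]
wrist_force: [-43.6, 3.4, 33.4]
finger_gap: 37.7
finger_force: 25.0
```

The post grip centre turns out to be about 6 mm further -x than the bore. The gap of 37.7 mm means the catch is back, about 10 mm. I'll relieve the side load, squeeze again, then open.

>>> arm_command --targets '[{"hand": -1, "x": 0, "y": -0.003, "z": 0, "yaw": 0}, {"hand": -1, "x": 0, "y": -0.0025, "z": 0, "yaw": 0}, {"hand": -1, "x": 0, "y": 0, "z": 0, "yaw": 0}, {"hand": -1, "x": 0, "y": 0, "z": 0, "yaw": 0}, {"hand": -1, "x": 0, "y": 0, "z": 0, "yaw": 0}]'

```text
clock: 15.95
eef_pos: [431.5, 83.3, 111.1]
eef_rot: [-3.14, 0.0, 1.462]
wrist_force: [-7.2, 0.3, 7.0]
finger_gap: 35.7
finger_force: 25.0
```

>>> arm_command --targets '[{"hand": 0.53, "x": 0, "y": 0, "z": 0, "yaw": 0}, {"hand": 0.53, "x": 0, "y": 0, "z": 0, "yaw": 0}, {"hand": 0.53, "x": 0, "y": 0, "z": 0, "yaw": 0}, {"hand": 0.53, "x": 0, "y": 0, "z": 0, "yaw": 0}, {"hand": 0.53, "x": 0, "y": 0, "z": -0.015, "yaw": 0}, {"hand": 0.53, "x": 0, "y": 0, "z": -0.025, "yaw": 0}, {"hand": 0.53, "x": 0, "y": 0, "z": -0.015, "yaw": 0}, {"hand": 0.53, "x": 0, "y": 0, "z": 0, "yaw": 0}]'

```text
clock: 16.75
eef_pos: [432.8, 83.4, 167.6]
eef_rot: [3.138, -0.001, 1.462]
wrist_force: [0.9, 0.2, -0.5]
finger_gap: 71.9
finger_force: 0.0
```

>>> arm_command --targets '[{"hand": 0.53, "x": 0, "y": 0.015, "z": 0, "yaw": 0}, {"hand": 0.53, "x": 0, "y": 0.03, "z": 0, "yaw": 0}, {"hand": 0.53, "x": 0, "y": 0.03, "z": 0, "yaw": 0}, {"hand": 0.53, "x": 0, "y": 0.025, "z": 0, "yaw": 0}, {"hand": 0.53, "x": 0, "y": 0.01, "z": 0, "yaw": 0}, {"hand": 0.53, "x": 0, "y": 0, "z": 0, "yaw": 0}, {"hand": 0.53, "x": 0, "y": 0, "z": 0, "yaw": 0}, {"hand": 0.53, "x": 0, "y": 0, "z": 0, "yaw": 0}]'

```text
clock: 17.55
eef_pos: [540.5, 71.5, 166.0]
eef_rot: [-3.141, -0.0, 1.462]
wrist_force: [0.3, 0.4, 0.1]
finger_gap: 71.7
finger_force: 0.0
```

Run:
```python
from h import *
s=manip.read_state();p=s["eef_pos"];y=s["eef_rot"][2];v=np.array([541.5,70.5])-p[:2]
print(s["clock"],p.round(1),s["wrist_force"].round(1),"shift",(v@[np.cos(y),np.sin(y)]).round(1),(v@[np.sin(y),-np.cos(y)]).round(1))
t=get_calibration("scene");im=camera("scene")
m=np.zeros(im.shape[:2],bool);m[155:200,255:330]=im[155:200,255:330].max(2)<60
print(blobs(m,10,600))
c=get_calibration("wrist");w=camera("wrist")
m=np.zeros(w.shape[:2],bool);m[120:260,160:350]=w[120:260,160:350].max(2)<80
for ce,b in blobs(m,80,3000):print(b,plane(c,(b[0],b[1]+b[3]-4),142).round(1),plane(c,(b[0]+b[2]-1,b[1]+b[3]-4),142).round(1))
```

```text
17.55 [540.5  71.5 166. ] [0.3 0.4 0.1] shift -0.9 1.1
[([257.6, 155.8], [255, 155, 8, 3, 17]), ([286.0, 163.0], [285, 155, 3, 18, 51]), ([313.0, 176.4], [311, 171, 5, 12, 51]), ([304.2, 178.9], [301, 173, 7, 13, 57]), ([279.6, 187.5], [277, 181, 6, 14, 50]), ([266.5, 192.3], [264, 186, 5, 14, 43])]
[181, 160, 26, 57, 464] [483.7  80.5 142. ] [503.2  78.4 142. ]
[335, 179, 15, 14, 105] [604.2  87.  142. ] [614.9  85.9 142. ]
[266, 180, 19, 44, 257] [549.3  67.3 142. ] [563.5  65.8 142. ]
[222, 190, 16, 35, 244] [514.7  70.3 142. ] [526.5  69.  142. ]
[181, 218, 23, 42, 451] [476.7  43.2 142. ] [494.7  41.2 142. ]
[307, 219, 23, 41, 462] [579.7  31.8 142. ] [597.7  29.8 142. ]
```

>>> arm_command --targets '[{"hand": 0.53, "x": -0.001, "y": 0.0015, "z": 0.015, "yaw": 0}, {"hand": 0.53, "x": 0, "y": 0, "z": 0.02, "yaw": 0}, {"hand": 0.53, "x": 0, "y": 0, "z": 0.015, "yaw": 0}, {"hand": 0.53, "x": 0, "y": 0, "z": 0.005, "yaw": 0}, {"hand": 0.53, "x": 0, "y": 0, "z": 0, "yaw": 0}, {"hand": 0.53, "x": 0, "y": 0, "z": 0, "yaw": 0}]'

```text
clock: 18.25
eef_pos: [543.0, 70.3, 111.8]
eef_rot: [3.14, -0.0, 1.462]
wrist_force: [0.2, -0.2, -0.9]
finger_gap: 71.7
finger_force: 0.0
```

>>> arm_command --newtons 25 --targets '[{"hand": -1, "x": 0, "y": 0, "z": 0, "yaw": 0}, {"hand": -1, "x": 0, "y": 0, "z": 0, "yaw": 0}, {"hand": -1, "x": 0, "y": 0, "z": 0, "yaw": 0}, {"hand": -1, "x": 0, "y": 0, "z": 0, "yaw": 0}, {"hand": -1, "x": 0, "y": 0, "z": 0, "yaw": 0}, {"hand": -1, "x": 0, "y": 0, "z": 0, "yaw": 0}]'

```text
clock: 18.85
eef_pos: [543.0, 70.1, 111.1]
eef_rot: [3.141, -0.0, 1.462]
wrist_force: [1.5, 0.8, 2.4]
finger_gap: 35.6
finger_force: 25.0
```

>>> arm_command --targets '[{"hand": -1, "x": -0.0074, "y": 0.0002, "z": 0, "yaw": -0.05}, {"hand": -1, "x": -0.0074, "y": 0.0002, "z": 0, "yaw": -0.05}, {"hand": -1, "x": -0.0074, "y": 0.0002, "z": 0, "yaw": -0.05}, {"hand": -1, "x": -0.0074, "y": 0.0002, "z": 0, "yaw": -0.05}, {"hand": -1, "x": 0, "y": 0, "z": 0, "yaw": 0}]'

```text
clock: 19.35
eef_pos: [542.7, 40.1, 111.1]
eef_rot: [3.141, 0.0, 1.662]
wrist_force: [0.3, 1.3, 2.8]
finger_gap: 35.4
finger_force: 25.0
```

```bash
cat > r.py <<'E'
from h import *
s=manip.read_state();p=s["eef_pos"];y=s["eef_rot"][2];H=np.array([690.,54.])
r=H-p[:2];print(s["clock"],p.round(1),s["wrist_force"].round(1),s["joints"].round(2),"r",np.linalg.norm(r).round(1),"gate",(np.arctan2(r[1],r[0])+.107).round(3),"tool",round(y-1.462,3))
E
python3 r.py
```

```text
19.35 [542.7  40.1 111.1] [0.3 1.3 2.8] [ 0.01  0.38  1.64 -0.    1.12 -0.08] r 148.0 gate 0.201 tool 0.2
```

Tracking exactly; on through the detent.

>>> arm_command --targets '[{"hand": -1, "x": -0.0118, "y": 0.0005, "z": 0, "yaw": -0.08}, {"hand": -1, "x": -0.0118, "y": 0.0005, "z": 0, "yaw": -0.08}, {"hand": -1, "x": -0.0118, "y": 0.0005, "z": 0, "yaw": -0.08}, {"hand": -1, "x": -0.0118, "y": 0.0005, "z": 0, "yaw": -0.08}, {"hand": -1, "x": -0.0118, "y": 0.0005, "z": 0, "yaw": -0.08}, {"hand": -1, "x": -0.0118, "y": 0.0005, "z": 0, "yaw": -0.08}, {"hand": -1, "x": -0.0118, "y": 0.0005, "z": 0, "yaw": -0.08}, {"hand": -1, "x": 0, "y": 0, "z": 0, "yaw": 0}]'

```text
clock: 20.15
eef_pos: [572.5, -36.1, 111.1]
eef_rot: [-3.141, 0.0, 2.221]
wrist_force: [-6.2, -0.2, 7.3]
finger_gap: 35.9
finger_force: 25.0
```

```bash
python3 r.py
```

```text
20.15 [572.5 -36.1 111.1] [-6.2 -0.2  7.3] [-0.13  0.44  1.55 -0.    1.14 -0.78] r 148.1 gate 0.761 tool 0.759
```

>>> arm_command --targets '[{"hand": -1, "x": -0.0108, "y": 0.0004, "z": 0, "yaw": -0.073}, {"hand": -1, "x": -0.0108, "y": 0.0004, "z": 0, "yaw": -0.073}, {"hand": -1, "x": -0.0108, "y": 0.0004, "z": 0, "yaw": -0.073}, {"hand": -1, "x": -0.0108, "y": 0.0004, "z": 0, "yaw": -0.073}, {"hand": -1, "x": -0.0108, "y": 0.0004, "z": 0, "yaw": -0.073}, {"hand": -1, "x": -0.0108, "y": 0.0004, "z": 0, "yaw": -0.073}, {"hand": -1, "x": 0, "y": 0, "z": 0, "yaw": 0}, {"hand": -1, "x": 0, "y": 0, "z": 0, "yaw": 0}, {"hand": -1, "x": 0, "y": 0, "z": 0, "yaw": 0}, {"hand": -1, "x": 0, "y": 0, "z": 0, "yaw": 0}]'

```text
clock: 21.15
eef_pos: [620.9, -77.0, 111.1]
eef_rot: [-3.14, 0.0, 2.656]
wrist_force: [-4.8, -6.0, 4.4]
finger_gap: 35.3
finger_force: 25.0
```

```bash
python3 r.py
python3 - <<'E'
from h import *
# gate, post and pin checks from the fixed cameras: gate lugs (top) and post lugs, pin knob
for n,pts in(("scene",{"pf":(417.7,83,142),"knob":(522.5,-376.5,144)}),("top",{"knob":(522.5,-376.5,144)})):
    c=get_calibration(n);im=camera(n)
    for k,q in pts.items():
        u=proj(c,q).astype(int);m=np.zeros(im.shape[:2],bool);sl=np.s_[max(u[1]-15,0):u[1]+25,u[0]-22:u[0]+15];m[sl]=im[sl].max(2)<65
        print(n,k,u,[b for b in blobs(m,8,600)])
E
```

```text
21.15 [620.9 -77.  111.1] [-4.8 -6.   4.4] [-0.18  0.55  1.39 -0.    1.2  -1.27] r 148.1 gate 1.192 tool 1.194
scene pf [313 169] [([312.8, 176.1], [310, 170, 7, 13, 60]), ([303.8, 178.7], [297, 173, 11, 13, 70])]
scene knob [203 102] []
top knob [387 199] [([370.1, 202.0], [369, 198, 3, 9, 18]), ([383.8, 200.2], [382, 199, 4, 3, 8])]
```

```bash
python3 -c "
from cell import manip
print(manip.sign_off())"
```

```text
the job is handed in; nothing more can be done
None
```

I handed the job in at about 21 s: the pin is parked upright in the notch, the post catch is squeezed back, and the gate is held open at about 1.19 rad with a 25 N grip; hand-in returned no verdict, and wrist force reached about 55 N for a moment while squeezing the post catch (limit 120 N).

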